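# Hang up the ear defenders and close the tool case

## Robot

A 6-joint arm with a two-finger parallel gripper is mounted at the origin on the work surface. World frame = base frame: x ahead of the robot, y to its left, z up, the work surface at z = 0. Lengths are in m, angles in rad, forces in N, time in s.
With the tool pointing down it reaches from about 0.35 to 0.775 m from the base axis. Payload 7.3 kg.
Tool frame: the origin (TCP) lies at the very end of the fingers, on their centre line; the grasp point (between the pads) lies 19 mm behind it; z points along the fingers, x is the direction in which the jaws open and shut, and the axes are right-handed (so a half turn about z gives the same grasp; the last joint's range is limited). The gripper opens to 92 mm and grips with 3 to 60 N. Pads are 19 mm wide; open, the fingers measure 130 mm over their backs; the gripper's body (75 mm by 190 mm) begins 47 mm behind the grasp point.
Start: joints at [-1.428, 0.342, 1.524, -0, 1.275, -0.146], TCP at [0.15, -0.503, 0.227] pointing down, gripper open.
Joint ranges: [-2.53, 2.53], [-0.77, 2.02], [0.04, 2.7], [-1, 4.14], [0.28, 2.66], [-3.11, 3.11]. Speed limits (rad/s): [2.57, 2.57, 3.14, 3.14, 3.14, 3.14].

## Interface

Orientations are given as [roll, pitch, yaw] about the fixed x, y, z axes, in that order (R = Rz(yaw) Ry(pitch) Rx(roll)).
In Python, from cell import robot, read_camera, nets gives the robot as it stands. The module is installed in compiled form; this text tells all that it offers.
- The arm moves only by the tool carry_out, never from a script. Its arguments are lists of equal length, an entry for each row: "translation": the shift along the tool's x, y, z in m, a list of three; "turn": the turn, a rotation vector about the tool's x, y, z in rad, a list of three; "gripper": the gripper's target within -1 to 1 (shut at 1, half-way at 0, fully open at -1). A call has 1 to 10 rows; each row shifts and turns the commanded pose from where the row before left it, along the tool's axes as they then stand; what a row does not reach is not made up. A row lasts 1/10 s, in which the tool goes at most 50 mm and 8.59 degrees, less where a joint would pass 70% of its speed; a pose out of reach is approached as far as the arm can. A call with a gripper value outside its range is refused whole. The fingers move at their own pace and stop on an object; "squeeze" is the grip in N (left out, the last holds). Time passes only in rows, so rows that do not move let the fingers close. It gives the time, the measured TCP pose, the force and the opening at its end, in the units of the state.
- robot.observe(): the state, without advancing time (a new reading comes with each control period).
- read_camera(name): name is "scene" or "top" or "wrist"; returns a dict with "img" (420x560x3 uint8, red, green, blue), "fx", "fy", "cx", "cy" (pixels), "world_from_camera" (4x4, takes a point from camera to world coordinates). Camera axes: x right, y down, z forward; pixel columns grow to the right and rows downward; lengths in m; the calibration is good to about 2 mm. A picture is of the moment at which its call begins. There is no depth.
- robot.hand_in(): hands the job in, once; it reports no verdict.
Trained networks look in a picture, given as the dict that the camera call returned (one of the last four; its "shot" number tells which), for a name from the list of things; names that differ only in an ending like _2 or _b are one class to them, and where a whole thing is asked for, a point or a joint stands for the part that bears it (a point fixed in the world has none). Each returns a list of dicts, best first, with "score" (0 to 1); they miss things now and then, are a little off and sometimes report something else, mostly with a low value. They report only what shows in the picture. A call takes as long as a camera call. They do not tell look-alikes from the thing itself.
- nets.regions_of(picture, name): "region" (420x560 bool, what is visible of it) and "pixel" ([column, row] in pixels, amid what is visible of it).
- nets.tip_of(picture, name): "pixel" ([column, row] in pixels: a listed point, or the origin of a listed thing).
The state is a dict: "time": time; "qpos": joint angles; "qvel": joint speeds; "joint_efforts": joint torques, N m; "tool_pos": TCP position; "tool_rot": TCP orientation; "contact_force": force on the tool from outside, world axes, zero at the start; "torque": the same for the moment, N m; "opening": finger opening in m.
Only numpy, scipy, OpenCV 4.12 (cv2) and the standard library are available. Lean on these libraries where they do the work, as an engineer would, in place of code of your own. Each camera call takes 0.05 s, during which the arm holds its last target. There are 200 camera calls.

## Task

Somebody has left a pair of ear defenders standing in the open tool case. Hang it over the steel tube of the hanging rail, headband on the tube and one cup down each side, next to the pair that hangs there already and without disturbing that pair or the other things on the bench. Then shut the case's lid with the hasp still swung up out of the way, and swing the hasp down over the staple until it lies flat.

Things in the scene. Friction and masses are not known exactly. Their poses are not given: they have to be found in the camera images.
- muffs: the ear defenders to hang: two grey cups under an arched black headband, a rigid loop open below, 0.24 kg. 151 mm along its x over the cups, 70 deep along y, 172 high. Origin: middle, level with the cups' undersides; z up to the crown. It stands on the case's floor (8 mm above the bench), one cup to the front, one to the back. Cups 86 high, 66 mm free between them. Either way round will do
- muffs_crown (a point): middle of the underside of the headband's crown, which rests on the tube; axes as muffs. Band and padding are 16 mm thick here (top of crown 16 mm above this point); the band is 26 mm wide along y with flat edges, to be gripped from above by these edges; it falls away to both sides along x, about 5 mm lower at 25 mm from the crown. Grip firmly: it swings out of a light grip
- spare: a second, identical pair of ear defenders that already hangs on the rail, crown over the tube, its y along the tube, 70 to 100 mm from the tube's middle towards the rail's -y end; loose, must stay as it is. Origin as for the first pair, about 26 mm above the bench
- spare_crown (a point): middle of the underside of the crown of the second pair, on the tube
- rail: hanging rail, fixed: a level steel tube, 20 mm diameter, 300 long along the rail's y, its top 182 mm above the bench, between two wooden end frames 50 wide (x) and 195 high, on feet 150 long (x). A wooden stretcher, 14 wide, runs under the tube 12 to 36 mm above the bench and passes between hanging cups. Origin: on the bench below the tube's middle. The tube is free from its middle to its +y end
- rail_mid (a point): top of the tube (182 mm above the bench) at the middle of its length; axes as the rail's, y along the tube
- case: plywood tool case, fixed: 200 mm deep (x), 280 wide (y), 80 high to the rim, walls 10, floor 8 mm; its -x side is the front, with the staple. Origin: middle of the underside, on the bench. A divider 53 high stands at y = +47; the compartment below that y holds only the ear defenders, the other a bit block with upright drill bits and a carton, at most 67 mm high, which stay
- case_lid (a joint): lid angle, rad: 0 shut, 1.57 upright, at most 1.7. The lid is a shallow tray 200 x 280 mm, 28 thick, hinged along the case's y on top of its back wall (outer face up when shut, 108 mm above the bench; turned to the back when open). Friction hinges hold it at any angle; 1 to 5 N at its front edge move it
- case_lid_hinge (a point): middle of the lid's hinge line: 100 mm behind the case's middle (case +x), 80 mm above the bench; axes as the case's
- lid_edge (a point): middle of the lid's front edge (its top edge when open), 200 mm from the hinge line, at half the 28 mm thickness; turns with the lid: x points from this edge to the hinge line, z out of the outer face. The hasp is mounted here, within 20 mm of the middle along y; the rest of the edge is bare
- hasp (a joint): angle of the steel hasp leaf relative to the lid, rad: 0 flat down the front of the shut case with the staple through its slot; with the lid shut 1.57 stands straight out to the front, more points up; at most 2.7. Its stiff pin holds it at any angle; about 0.6 N at its end moves it
- hasp_pin (a point): middle of the hasp's pin on the lid's front: with the lid shut 4 mm in front of the case's front wall and 84 mm above the bench; turns with the lid
- hasp_end (a point): middle of the leaf's free end, 56 mm from the pin. The leaf is 40 mm wide along the case's y and 3 thick; its slot, 7 wide, lies 28 to 48 mm from the pin. When flat its outer face is 8 mm in front of the case's front wall. Press it flat on its solid upper part (within 25 mm of the pin) or on both sides of the slot
- staple (a point): outermost point of the staple, a steel loop 4 mm thick and 18 high in the middle of the case's front: 19 mm out from the front wall, 46 mm above the bench (its top at 55 mm)
- tape: bystander: a tape measure, 62 x 34 x 60 mm, loose on the bench; origin at the middle of its underside
- glue: bystander: a bottle of wood glue, diameter 60 mm, 170 high, loose on the bench; origin at the middle of its underside
- slats: bystander: a stack of wooden slats, 45 x 220 x 48 mm, long along its y, loose on the bench; origin at the middle of its underside
There are look-alikes about, which are no part of the job. Leave any green look-alike of the muffs alone.

How it is judged:
On the way, in this order (a step that is already met when the one before it is completed fails the run):
1. the ear defenders from the case hang over the tube of the rail (contact force between muffs and rail above 1.2 N and angle between muffs's own z axis and vertical below 0.3 rad and x of muffs_crown in the frame of rail between -0.03 and 0.03 m and y of muffs_crown in the frame of rail between -0.14 and 0.14 m and z of muffs_crown in the frame of rail between 0.17 and 0.192 m), for 0.2 s.
2. the lid is shut with the hasp still swung clear of the staple (value of joint case_lid below 0.04 rad and value of joint hasp above 0.5 rad), for 0.1 s.
3. the hasp lies over the staple (value of joint case_lid below 0.04 rad and value of joint hasp below 0.15 rad), for 0.2 s.
At the end, for the whole second after the job is handed in: The ear defenders hang at rest on the tube between its end frames: crown within 30 mm of the tube's line and 10 mm of its top, upright within 0.3 rad. The lid is shut (below 0.04 rad), the hasp flat over the staple (below 0.15 rad), and the second pair still hangs within 30 mm of its place (all of step 1 and all of step 3 and linear speed of muffs below 0.05 m/s and angular speed of muffs below 0.5 rad/s and distance of spare_crown from where it was at the start of the episode below 0.03 m and angle between spare's own z axis and vertical below 0.3 rad and contact force between spare and rail above 1.2 N); the robot touches nothing.
It fails at once if the pair already on the rail is shifted by more than 30 mm or knocked off (distance of spare_crown from where it was at the start of the episode above 0.03 m).
It fails at once if the tape measure, the glue or the slats are shifted by more than 30 mm (distance of any of tape, glue, slats from where it was at the start of the episode above 0.03 m).
It also fails if it takes over 72 s, if anything falls off the work surface, if the arm or the gripper's body presses on something with over 40 N, if the wrist force passes 120 N, or if a joint passes its speed limit or range.

## Working session

There is one attempt and no reset: what is moved stays moved. The work goes in short steps, Python scripts to look and compute and a tool call to move; the robot and the scene stay as the last step left them, time stands still between calls to the robot, and variables do not carry over. Pictures are saved under pics/ and viewed, about 8 in all and at most 12, crops included, and the job is handed in when it is done.

Besides the shell and the picture viewer there is one more tool, called after "Request:" as a command line: name --argument value ..., lists and objects as JSON in quotes. carry_out: Moves the arm, as the interface text tells. Its arguments: {"type":"object","properties":{"translation":{"type":"array","items":{"type":"array","items":{"type":"number"}}},"turn":{"type":"array","items":{"type":"array","items":{"type":"number"}}},"gripper":{"type":"array","items":{"type":"number"}},"squeeze":{"type":"number"}},"required":["translation","turn","gripper"]}

```bash
mkdir -p pics
cat > h.py <<'E'
import numpy as np, cv2
from cell import robot, read_camera, nets
from scipy.spatial.transform import Rotation as R
def ray(p,px):
    T=np.array(p["world_from_camera"]); d=np.array([(px[0]-p["cx"])/p["fx"],(px[1]-p["cy"])/p["fy"],1.])
    d=T[:3,:3]@d; return T[:3,3],d/np.linalg.norm(d)
def tri(obs):
    A=np.zeros((3,3));b=np.zeros(3)
    for p,px in obs:
        o,d=ray(p,px);M=np.eye(3)-np.outer(d,d);A+=M;b+=M@o
    X=np.linalg.solve(A,b)
    return X,[round(float(np.linalg.norm(np.cross(X-ray(p,px)[0],ray(p,px)[1]))*1000),1) for p,px in obs]
def atz(p,px,z):
    o,d=ray(p,px);return o+d*(z-o[2])/d[2]
def proj(p,X):
    T=np.linalg.inv(np.array(p["world_from_camera"]));c=T[:3,:3]@np.array(X)+T[:3,3]
    return [p["cx"]+p["fx"]*c[0]/c[2],p["cy"]+p["fy"]*c[1]/c[2]]
def save(p,n,box=None,s=1):
    im=cv2.cvtColor(p["img"],cv2.COLOR_RGB2BGR)
    if box: x0,y0,x1,y1=box; im=im[y0:y1,x0:x1]
    cv2.imwrite("pics/"+n,cv2.resize(im,None,fx=s,fy=s,interpolation=cv2.INTER_CUBIC))
E
python3 - <<'E'
from h import *
S=read_camera("scene");T=read_camera("top")
im=np.vstack([S["img"],T["img"]]);im=cv2.resize(im,None,fx=.71,fy=.71,interpolation=cv2.INTER_AREA)
cv2.imwrite("pics/a.png",cv2.cvtColor(im,cv2.COLOR_RGB2BGR))
for n in ["muffs_crown","muffs","spare_crown","rail_mid","rail","case","case_lid_hinge","lid_edge","hasp_pin","hasp_end","staple","tape","glue","slats"]:
    for nm,p in(("S",S),("T",T)):
        print(n,nm,[(np.round(r["pixel"]).tolist(),round(float(r["score"]),2)) for r in nets.tip_of(p,n)[:4]])
for nm,p in(("S",S),("T",T)): print(nm,np.round(p["world_from_camera"],3).tolist(),p["fx"],p["cx"],p["cy"])
print(robot.observe())
E
```

```text
muffs_crown S [([214.0, 204.0], 0.67), ([239.0, 192.0], 0.62), ([114.0, 223.0], 0.59), ([290.0, 172.0], 0.49)]
muffs_crown T [([351.0, 233.0], 0.9), ([458.0, 241.0], 0.73)]
muffs S [([140.0, 254.0], 0.68)]
muffs T [([431.0, 248.0], 0.66), ([340.0, 240.0], 0.58)]
spare_crown S [([371.0, 168.0], 0.72)]
spare_crown T [([165.0, 212.0], 0.95), ([126.0, 213.0], 0.18)]
rail_mid S [([406.0, 160.0], 0.79)]
rail_mid T [([330.0, 169.0], 0.71), ([124.0, 215.0], 0.7)]
rail S [([387.0, 203.0], 0.79)]
rail T [([154.0, 223.0], 0.95), ([332.0, 166.0], 0.75)]
case S [([406.0, 162.0], 0.64)]
case T [([314.0, 235.0], 0.76)]
case_lid_hinge S [([253.0, 249.0], 0.91)]
case_lid_hinge T [([319.0, 191.0], 0.83)]
lid_edge S [([250.0, 205.0], 0.86)]
lid_edge T [([329.0, 169.0], 0.88)]
hasp_pin S [([245.0, 194.0], 0.58)]
hasp_pin T [([333.0, 168.0], 0.9)]
hasp_end S [([242.0, 185.0], 0.76)]
hasp_end T [([334.0, 158.0], 0.72)]
staple S [([241.0, 188.0], 0.72), ([248.0, 203.0], 0.63), ([371.0, 170.0], 0.22)]
staple T [([310.0, 285.0], 0.66)]
tape S [([290.0, 172.0], 0.76), ([215.0, 200.0], 0.56)]
tape T [([238.0, 
[... 500 characters left out ...]
99 280.33174694794155 210.0876987283248
{'time': 1.5, 'qpos': array([-1.42800806e+00,  3.41975892e-01,  1.52408570e+00,  2.03962506e-05,
        1.27539560e+00, -1.46003594e-01]), 'qvel': array([-0.00088895,  0.00120251,  0.00081354,  0.00091538,  0.00073483,
       -0.00078226]), 'joint_efforts': array([-1.93184956e-04, -4.31127548e+01, -2.44478256e+01,  7.17463181e-02,
        4.82923246e-02, -8.95199946e-06]), 'tool_pos': array([ 0.14954656, -0.50327929,  0.22675803]), 'tool_rot': array([ 3.14159225e+00, -1.36851384e-04, -1.28201041e+00]), 'contact_force': array([0.05378396, 0.19563447, 0.51299261]), 'torque': array([ 0.00544799, -0.01191755,  0.04728518]), 'opening': 0.09180316057855467}
```

View pics/a.png

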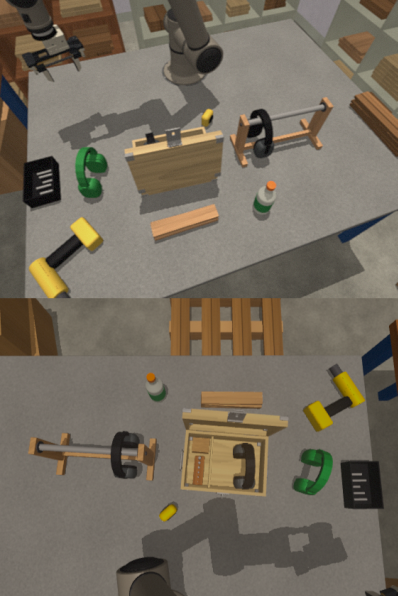

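Run:
```python
from h import *
S=read_camera("scene");T=read_camera("top")
def best(n):
    out=[]
    for a in nets.tip_of(S,n)[:5]:
        for b in nets.tip_of(T,n)[:3]:
            X,r=tri([(S,a["pixel"]),(T,b["pixel"])]);out.append((max(r),X))
    out.sort(key=lambda t:t[0])
    for r,X in out[:2]: print(n,np.round(X,3),r)
for n in ["muffs_crown","spare_crown","rail_mid","case_lid_hinge","lid_edge","hasp_pin","hasp_end","tape","glue","slats"]: best(n)
for n,z in [("case_lid_hinge",.08),("staple",.046),("spare_crown",.182),("muffs_crown",.164),("rail_mid",.182),("tape",0),("glue",0),("case",0)]:
    for r in nets.tip_of(T,n)[:2]: print(n,"T",np.round(atz(T,r["pixel"],z),3))
save(T,"b.png",(30,150,480,330),1.75)
```

```text
muffs_crown [ 0.493 -0.499  0.149] 0.8
muffs_crown [ 0.511 -0.272  0.157] 4.6
spare_crown [0.554 0.129 0.175] 0.4
rail_mid [0.554 0.22  0.173] 1.4
case_lid_hinge [ 0.623 -0.214  0.076] 1.9
lid_edge [ 0.627 -0.209  0.276] 6.6
lid_edge [ 0.618 -0.162  0.361] 44.2
hasp_pin [ 0.763 -0.235 -0.003] 3.6
hasp_pin [ 0.693 -0.214  0.202] 7.3
hasp_end [ 0.621 -0.212  0.35 ] 4.4
tape [ 0.366 -0.019  0.016] 4.5
glue [0.786 0.037 0.012] 3.2
slats [ 0.764 -0.228  0.   ] 4.8
case_lid_hinge T [ 0.622 -0.216  0.08 ]
staple T [ 0.395 -0.183  0.046]
spare_crown T [0.553 0.126 0.182]
muffs_crown T [ 0.509 -0.275  0.164]
muffs_crown T [ 0.492 -0.493  0.164]
rail_mid T [0.552 0.214 0.182]
tape T [ 0.366 -0.013  0.   ]
glue T [0.79  0.036 0.   ]
case T [ 0.518 -0.201  0.   ]
```

View pics/b.png

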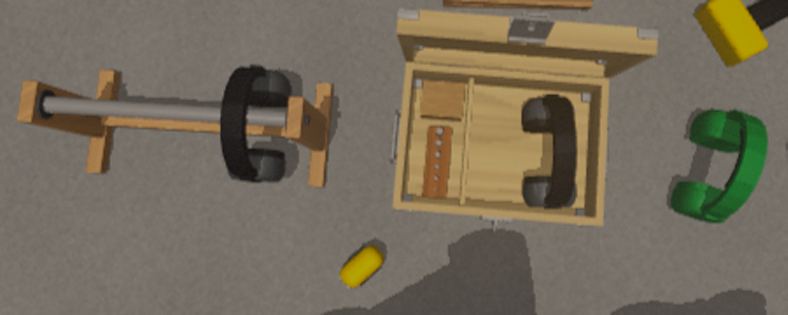

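The pair to take is the black one at top-view pixel (352,238): it is grey-cupped, stands in the case and triangulates to z≈0.157. The green one at (447,244) is the look-alike, and the black pair at (165,212) is the spare on the rail. I'll go above the one in the case.

Request:
carry_out --translation '[[0, 0, -0.04], [0, 0, -0.04], [0, 0, -0.04], [-0.028, -0.038, 0], [-0.028, -0.038, 0], [-0.028, -0.038, 0], [-0.028, -0.038, 0], [-0.028, -0.038, 0], [-0.028, -0.038, 0], [-0.028, -0.038, 0]]' --turn '[[0, 0, 0.12], [0, 0, 0.12], [0, 0, 0.12], [0, 0, 0], [0, 0, 0], [0, 0, 0], [0, 0, 0], [0, 0, 0], [0, 0, 0], [0, 0, 0]]' --gripper '[-1, -1, -1, -1, -1, -1, -1, -1, -1, -1]'

```text
time: 4.25
tool_pos: [0.4302, -0.3253, 0.3469]
tool_rot: [-3.141, -0.0, -1.642]
contact_force: [0.4, -0.6, 0.6]
opening: 0.0918
```

Request:
carry_out --translation '[[-0.028, -0.038, 0], [-0.028, -0.038, 0], [0, 0, 0]]' --turn '[[0, 0, 0], [0, 0, 0], [0, 0, 0]]' --gripper '[-1, -1, -1]'

```text
time: 4.55
tool_pos: [0.5124, -0.2725, 0.3458]
tool_rot: [-3.141, 0.002, -1.636]
contact_force: [-0.3, -0.5, -0.2]
opening: 0.0921
```

Run:
```python
from h import *
W=read_camera("wrist");save(W,"c.png")
print(np.round(W["world_from_camera"],3).tolist(),W["fx"])
for n in ["muffs_crown","hasp_end","hasp_pin","lid_edge","staple"]: print(n,[(np.round(r["pixel"]).tolist(),round(float(r["score"]),2)) for r in nets.tip_of(W,n)[:3]])
for r in nets.tip_of(W,"muffs_crown")[:2]: print(np.round(atz(W,r["pixel"],.164),3))
o=robot.observe();print(o["tool_pos"],o["tool_rot"],o["time"],o["qpos"])
```

```text
[[-0.066, -0.952, -0.299, 0.593], [-0.998, 0.062, 0.022, -0.278], [-0.003, 0.299, -0.954, 0.505], [0.0, 0.0, 0.0, 1.0]] 371.362422360594
muffs_crown [([510.0, 185.0], 0.95)]
hasp_end [([106.0, 37.0], 0.58)]
hasp_pin [([153.0, 64.0], 0.94)]
lid_edge [([155.0, 40.0], 0.65)]
staple [([222.0, 243.0], 0.65)]
[ 0.495 -0.492  0.164]
[ 0.50768397 -0.27721918  0.34705058] [-3.14134154e+00 -4.41810161e-04 -1.64402183e+00] 4.9 [-6.32135408e-01  3.88409146e-01  1.12922383e+00 -2.41760080e-04
  1.62351250e+00  1.01187358e+00]
```

View pics/c.png

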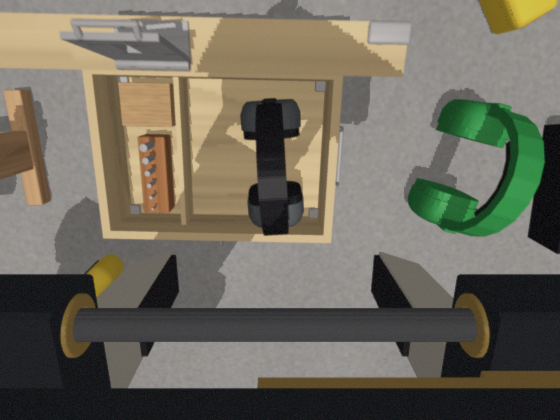

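Run:
```python
from h import *
W=read_camera("wrist");T=read_camera("top")
g=W["img"].max(2)
m=(g<70)
for z in (.178,):
  P=[]
  for r in range(148,192,4):
    c=np.where(m[r,235:305])[0]+235
    P.append([atz(W,(c.min(),r),z)[:2],atz(W,(c.max()+1,r),z)[:2]])
    print(r,c.min(),c.max(),np.round(P[-1],4).tolist())
  P=np.array(P);mid=P.mean(1);print(np.polyfit(mid[:,0],mid[:,1],1),mid.mean(0))
r=nets.regions_of(T,"muffs_crown")
for q in r[:3]: print(q["pixel"],q["score"],q["region"].sum())
r=nets.regions_of(W,"muffs_crown")
for q in r[:3]: 
  ys,xs=np.where(q["region"]);print(q["pixel"],q["score"],xs.min(),xs.max(),ys.min(),ys.max())
# tube line
for px in [(57.4,209.4),(201,216)]: print("tube",atz(T,px,.176))
print("front corners",[atz(T,(30+x/1.75,150+y/1.75),.08)[:2].round(3) for x,y in [(395,208),(603,222),(410,62),(607,76)]])
```

```text
148 250 277 [[0.5426, -0.2575], [0.5408, -0.2821]]
152 250 277 [[0.5391, -0.2571], [0.5373, -0.2818]]
156 250 278 [[0.5356, -0.2568], [0.5337, -0.2824]]
160 251 278 [[0.532, -0.2574], [0.5301, -0.2822]]
164 251 278 [[0.5284, -0.257], [0.5265, -0.2819]]
168 251 278 [[0.5248, -0.2567], [0.5229, -0.2817]]
172 251 278 [[0.5212, -0.2564], [0.5193, -0.2814]]
176 252 278 [[0.5174, -0.2569], [0.5156, -0.2812]]
180 251 294 [[0.5138, -0.2557], [0.5109, -0.2953]]
184 245 295 [[0.5105, -0.2499], [0.5071, -0.296]]
188 244 296 [[0.5069, -0.2486], [0.5033, -0.2967]]
[ 0.11126638 -0.328841  ] [ 0.52363705 -0.2705778 ]
[437.4, 263.2] 0.66 975
[217.5, 127.4] 0.16 830
[268.8, 162.2] 0.81 235 298 94 230
[488.6, 178.0] 0.57 403 538 93 230
tube [0.5625647  0.35528294 0.176     ]
tube [0.54757346 0.0507661  0.176     ]
front corners [array([ 0.437, -0.06 ]), array([ 0.418, -0.336]), array([ 0.635, -0.079]), array([ 0.615, -0.35 ])]
```

Run:
```python
from h import *
T=read_camera("top");W=read_camera("wrist")
print(atz(T,(350,236.9),.06), atz(T,(351,238),.17))
q=nets.regions_of(W,"muffs_crown")[0]["region"];ys,xs=np.where(q)
for z in(.05,.08): print(z,atz(W,(268,ys.min()),z),atz(W,(268,ys.max()+1),z))
for n in ["muffs_crown","muffs"]:
  for p in (T,W):
    for r in nets.tip_of(p,n)[:3]: print(n,np.round(r["pixel"]),r["score"],np.round(atz(p,r["pixel"],.164 if n[-1]=="n" else .008),3))
```

```text
[ 0.5124149  -0.28539397  0.06      ] [ 0.50048363 -0.266701    0.17      ]
0.05 [ 0.58681374 -0.27388177  0.05      ] [ 0.41422438 -0.26038839  0.05      ]
0.08 [ 0.58693469 -0.27441956  0.08      ] [ 0.42570449 -0.26181426  0.08      ]
muffs_crown [457. 241.] 0.77 [ 0.495 -0.494  0.164]
muffs_crown [270. 176.] 0.98 [ 0.514 -0.272  0.164]
muffs_crown [504. 179.] 0.81 [ 0.495 -0.491  0.164]
muffs_crown [217. 147.] 0.74 [ 0.545 -0.226  0.164]
muffs [428. 246.] 0.58 [ 0.493 -0.492  0.008]
muffs [126. 212.] 0.32 [0.582 0.277 0.008]
```

Request:
carry_out --translation '[[0, 0, 0], [0, 0, 0], [0, 0, 0], [0, 0, 0], [0, 0, 0], [0, 0, 0], [0, 0, 0], [0, 0, 0], [0, 0, 0], [0, 0, 0]]' --turn '[[0, 0, -0.149], [0, 0, -0.149], [0, 0, -0.149], [0, 0, -0.149], [0, 0, -0.149], [0, 0, -0.149], [0, 0, -0.149], [0, 0, -0.149], [0, 0, -0.149], [0, 0, -0.149]]' --gripper '[-1, -1, -1, -1, -1, -1, -1, -1, -1, -1]'

```text
time: 6.45
tool_pos: [0.5087, -0.2762, 0.3467]
tool_rot: [3.142, -0.0, -0.146]
contact_force: [-0.6, 0.5, -0.5]
opening: 0.092
```

Request:
carry_out --translation '[[0, 0, 0], [0, 0, 0], [0, 0, 0], [0, 0, 0], [0, 0, 0], [0, 0, 0], [0, 0, 0], [0, 0, 0], [0, 0, 0], [0, 0, 0]]' --turn '[[0, 0, -0.149], [0, 0, -0.149], [0, 0, -0.149], [0, 0, -0.149], [0, 0, -0.149], [0, 0, -0.149], [0, 0, -0.149], [0, 0, -0.149], [0, 0, -0.149], [0, 0, -0.149]]' --gripper '[-1, -1, -1, -1, -1, -1, -1, -1, -1, -1]'

```text
time: 7.45
tool_pos: [0.5086, -0.2762, 0.3467]
tool_rot: [-3.142, 0.0, 1.344]
contact_force: [0.4, 0.1, 0.3]
opening: 0.0917
```

Request:
carry_out --translation '[[0, 0, 0], [0, 0, 0], [0, 0, 0]]' --turn '[[0, 0, -0.149], [0, 0, -0.045], [0, 0, 0]]' --gripper '[-1, -1, -1]'

```text
time: 7.75
tool_pos: [0.5087, -0.2762, 0.3467]
tool_rot: [3.142, 0.0, 1.532]
contact_force: [-0.3, 1.0, -0.1]
opening: 0.0919
```

Run:
```python
from h import *
W=read_camera("wrist");save(W,"d.png")
for n in ["muffs_crown","lid_edge","hasp_pin","hasp_end","staple","case_lid_hinge"]: print(n,[(np.round(r["pixel"]).tolist(),round(float(r["score"]),2)) for r in nets.tip_of(W,n)[:3]])
for r in nets.tip_of(W,"muffs_crown")[:2]: print(np.round(atz(W,r["pixel"],.164),3))
o=robot.observe();print(o["tool_pos"],o["tool_rot"],o["time"],o["qpos"])
```

```text
muffs_crown [([284.0, 187.0], 0.71), ([39.0, 174.0], 0.65)]
lid_edge [([369.0, 368.0], 0.78)]
hasp_pin [([372.0, 364.0], 0.71)]
hasp_end []
staple [([342.0, 72.0], 0.69)]
case_lid_hinge [([329.0, 254.0], 0.89)]
[ 0.513 -0.267  0.164]
[ 0.492 -0.495  0.164]
[ 0.5085903  -0.27624107  0.34672506] [-3.14159155e+00  1.11998838e-04  1.53162598e+00] 8.15 [-6.29908124e-01  3.89384816e-01  1.12861043e+00 -9.37609933e-05
  1.62353594e+00 -2.16153905e+00]
```

View pics/d.png

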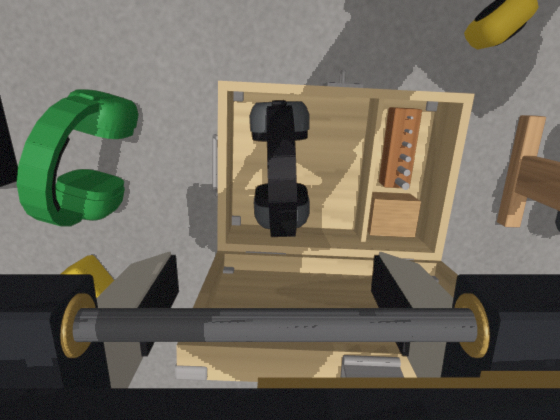

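Seen: the black target pair at (283,170) stands clear in its compartment, with the green look-alike far left at (80,160). I'll descend and grip the band.

Request:
carry_out --translation '[[0.007, 0.003, 0.03], [0, 0, 0.04], [0, 0, 0.04], [0, 0, 0.04], [0, 0, 0.03], [0, 0, 0.015], [0, 0, 0], [0, 0, 0], [0, 0, 0], [0, 0, 0]]' --turn '[[0, 0, 0], [0, 0, 0], [0, 0, 0], [0, 0, 0], [0, 0, 0], [0, 0, 0], [0, 0, 0], [0, 0, 0], [0, 0, 0], [0, 0, 0]]' --gripper '[-1, -1, -1, -1, -1, -1, -1, 1, 1, 1]' --squeeze 45

```text
time: 9.15
tool_pos: [0.5125, -0.2698, 0.1531]
tool_rot: [3.139, 0.001, 1.532]
contact_force: [-0.2, -0.1, 0.5]
opening: 0.0722
```

Request:
carry_out --translation '[[0, 0, 0], [0, 0, 0], [0, 0, 0], [0, 0, 0], [0, 0, -0.02]]' --turn '[[0, 0, 0], [0, 0, 0], [0, 0, 0], [0, 0, 0], [0, 0, 0]]' --gripper '[1, 1, 1, 1, 1]'

```text
time: 9.65
tool_pos: [0.5105, -0.2684, 0.1695]
tool_rot: [-3.137, -0.003, 1.532]
contact_force: [0.2, 0.2, -0.6]
opening: 0.0325
```

Request:
carry_out --translation '[[0, 0, 0.018], [0, 0, 0], [0, 0, 0], [0, 0, 0], [0, 0, 0]]' --turn '[[0, 0, 0], [0, 0, 0], [0, 0, 0], [0, 0, 0], [0, 0, 0]]' --gripper '[-0.1, -0.1, 1, 1, 1]'

```text
time: 10.15
tool_pos: [0.512, -0.2695, 0.154]
tool_rot: [3.141, 0.0, 1.532]
contact_force: [0.4, 0.9, 0.2]
opening: 0.0292
```

Request:
carry_out --translation '[[0, 0, 0], [0, 0, 0], [0, 0, 0], [0, 0, 0], [0, 0, 0]]' --turn '[[0, 0, 0], [0, 0, 0], [0, 0, 0], [0, 0, 0], [0, 0, 0]]' --gripper '[1, 1, 1, 1, 1]'

```text
time: 10.65
tool_pos: [0.512, -0.2695, 0.154]
tool_rot: [3.141, 0.0, 1.532]
contact_force: [0.1, 0.2, 3.6]
opening: 0.0256
```

Request:
carry_out --translation '[[0, 0, -0.03], [0, 0, -0.04], [0, 0, -0.045], [0, 0, -0.045], [0, 0, -0.045], [0, 0, 0], [0, 0, 0]]' --turn '[[0, 0, 0], [0, 0, 0], [0, 0, 0], [0, 0, 0], [0, 0, 0], [0, 0, 0], [0, 0, 0]]' --gripper '[1, 1, 1, 1, 1, 1, 1]'

```text
time: 11.35
tool_pos: [0.5119, -0.2693, 0.3585]
tool_rot: [3.141, 0.0, 1.532]
contact_force: [-0.1, 0.7, -3.3]
opening: 0.0255
```

Run:
```python
from h import *
S=read_camera("scene");T=read_camera("top");W=read_camera("wrist")
o=robot.observe();print(o["tool_pos"],o["tool_rot"],o["time"],o["contact_force"],o["opening"],o["qpos"])
im=np.hstack([S["img"][60:280,150:480],W["img"][0:330:1,120:440][:220]]);cv2.imwrite("pics/e.png",cv2.resize(cv2.cvtColor(im,cv2.COLOR_RGB2BGR),None,fx=1.2,fy=1.2))
a=[r["pixel"] for r in nets.tip_of(S,"rail_mid")[:2]];b=[r["pixel"] for r in nets.tip_of(T,"rail_mid")[:3]]
for x in a:
  for y in b: print("rail",*tri([(S,x),(T,y)]))
```

```text
[ 0.51124495 -0.26894499  0.35623178] [-3.13753700e+00 -2.53261930e-03  1.53197166e+00] 11.5 [ 0.37936292  0.37990655 -2.83995414] 0.02559354586489292 [-6.16868148e-01  3.89160538e-01  1.10405816e+00 -9.51380609e-05
  1.65315448e+00 -2.14885254e+00]
```

View pics/e.png

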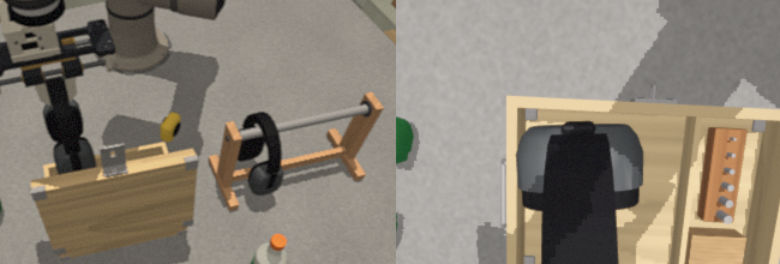

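Request:
carry_out --translation '[[0, 0, -0.035], [0.02, 0, 0], [0.04, 0, 0], [0.04, 0, 0], [0.04, 0, 0], [0.04, 0, 0], [0.04, 0, 0], [0.04, 0, 0], [0.04, 0.004, 0], [0.04, 0.004, 0]]' --turn '[[0, 0, 0], [0, 0, 0], [0, 0, 0], [0, 0, 0], [0, 0, 0], [0, 0, 0], [0, 0, 0], [0, 0, 0], [0, 0, 0], [0, 0, 0]]' --gripper '[1, 1, 1, 1, 1, 1, 1, 1, 1, 1]'

```text
time: 12.6
tool_pos: [0.5323, 0.0724, 0.3927]
tool_rot: [-3.14, -0.0, 1.532]
contact_force: [1.5, -0.8, -2.6]
opening: 0.0261
```

Request:
carry_out --translation '[[0.04, 0.004, 0], [0.04, 0.004, 0], [0.04, 0.004, 0], [0.04, 0.004, 0], [0.04, 0, 0], [0.015, 0, 0], [0, 0, 0], [0, 0, 0]]' --turn '[[0, 0, 0], [0, 0, 0], [0, 0, 0], [0, 0, 0], [0, 0, 0], [0, 0, 0], [0, 0, 0], [0, 0, 0]]' --gripper '[1, 1, 1, 1, 1, 1, 1, 1]'

```text
time: 13.4
tool_pos: [0.5571, 0.2841, 0.3929]
tool_rot: [-3.14, 0.001, 1.532]
contact_force: [-0.5, 0.8, -2.8]
opening: 0.0258
```

Run:
```python
from h import *
S=read_camera("scene");W=read_camera("wrist");T=read_camera("top")
o=robot.observe();print(o["tool_pos"],o["tool_rot"],o["time"],o["contact_force"],o["opening"])
im=np.vstack([np.hstack([S["img"][60:260,280:560],T["img"][120:320,0:280]]),W["img"]]);cv2.imwrite("pics/f.png",cv2.resize(cv2.cvtColor(im,cv2.COLOR_RGB2BGR),None,fx=.95,fy=.95))
# expected tube axis points in the wrist view
for X in [(.5476,.051,.176),(.5626,.355,.176)]: print(proj(W,X),proj(S,X))
```

```text
[0.55747769 0.28300137 0.39383941] [3.14147908e+00 3.96330953e-04 1.53030677e+00] 13.55 [ 0.56031835  0.05123932 -2.22392107] 0.025710671483358986
[np.float64(48.72954401686161), np.float64(175.08535546541486)] [np.float64(342.52936772732346), np.float64(174.7410350853904)]
[np.float64(343.30535805243727), np.float64(177.71637410725316)] [np.float64(452.5580439098362), np.float64(149.47174414458166)]
```

View pics/f.png

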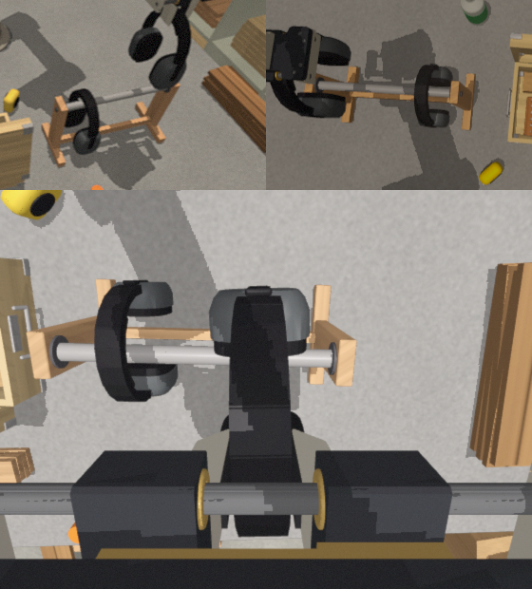

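Request:
carry_out --translation '[[0, 0, 0.03], [0, 0, 0.03], [0, 0, 0.03], [0, 0, 0.03], [0, 0, 0.03], [0, 0, 0.03], [0, 0, 0.02], [0, 0, 0.01], [0, 0, 0.006], [0, 0, 0]]' --turn '[[0, 0, 0], [0, 0, 0], [0, 0, 0], [0, 0, 0], [0, 0, 0], [0, 0, 0], [0, 0, 0], [0, 0, 0], [0, 0, 0], [0, 0, 0]]' --gripper '[1, 1, 1, 1, 1, 1, 1, 1, 1, 1]'

```text
time: 14.55
tool_pos: [0.5569, 0.2829, 0.1818]
tool_rot: [3.14, 0.001, 1.531]
contact_force: [-9.9, -5.8, 14.2]
opening: 0.0254
```

Request:
carry_out --translation '[[0, 0, 0.002], [0, 0, 0.002], [0, 0, 0]]' --turn '[[0, 0, 0], [0, 0, 0], [0, 0, 0]]' --gripper '[1, 1, 1]'

```text
time: 14.85
tool_pos: [0.5571, 0.2829, 0.1814]
tool_rot: [3.137, -0.0, 1.531]
contact_force: [-16.9, -8.1, 33.0]
opening: 0.0254
```

Contact at TCP z = 0.181. The fingertips, 10 mm below the crown, are resting on the tube. I'll ease up a little and open narrowly, so the crown drops its last 8–10 mm between the fingers.

Request:
carry_out --translation '[[0, 0.002, -0.006], [0, 0, 0], [0, 0, 0], [0, 0, 0], [0, 0, 0], [0, 0, 0]]' --turn '[[0, 0, 0], [0, 0, 0], [0, 0, 0], [0, 0, 0], [0, 0, 0], [0, 0, 0]]' --gripper '[1, 1, 0.25, 0.25, 0.25, 0.25]'

```text
time: 15.45
tool_pos: [0.561, 0.285, 0.182]
tool_rot: [3.136, -0.003, 1.532]
contact_force: [-0.1, 2.5, 8.4]
opening: 0.0344
```

Run:
```python
from h import *
S=read_camera("scene");T=read_camera("top");W=read_camera("wrist")
o=robot.observe();print(o["tool_pos"],o["tool_rot"],o["time"],o["contact_force"],o["opening"])
im=np.hstack([cv2.resize(S["img"][90:290,310:530],None,fx=2,fy=2),W["img"][:400,100:460]]);cv2.imwrite("pics/g.png",cv2.cvtColor(im,cv2.COLOR_RGB2BGR))
```

```text
[0.5610127  0.28503005 0.18199431] [ 3.13645537e+00 -2.93762355e-03  1.53165629e+00] 15.6 [-0.26145655  1.70475333  9.88360063] 0.03452269606551423
```

View pics/g.png

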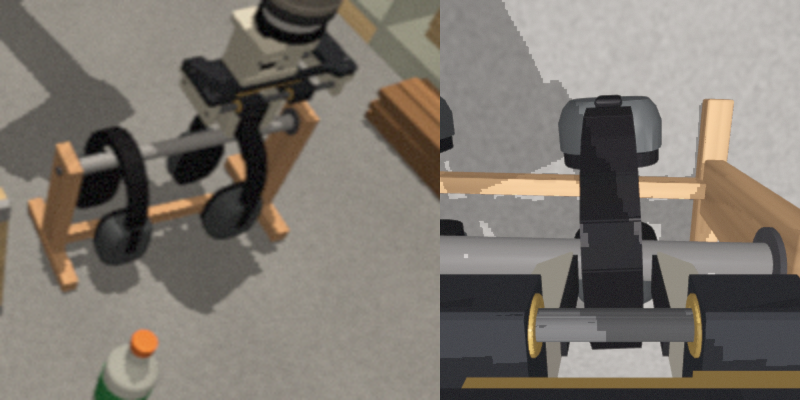

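Request:
carry_out --translation '[[0, 0, -0.004], [0, 0, -0.004], [0, 0, -0.03], [0, 0, -0.045], [0, 0, -0.045], [0, 0, -0.045], [0, 0, -0.045], [0, 0, 0], [0, 0, 0], [0, 0, 0]]' --turn '[[0, 0, 0], [0, 0, 0], [0, 0, 0], [0, 0, 0], [0, 0, 0.145], [0, 0, 0.145], [0, 0, 0.145], [0, 0, 0.145], [0, 0, 0.145], [0, 0, 0.145]]' --gripper '[0, 0, 0, 0, 0, 1, 1, 1, 1, 1]'

```text
time: 16.6
tool_pos: [0.5596, 0.284, 0.3977]
tool_rot: [3.141, 0.0, 0.656]
contact_force: [0.8, -0.4, 0.4]
opening: 0.0105
```

Request:
carry_out --translation '[[0, 0, 0], [0, 0, 0], [0, 0, 0], [0, 0, 0], [0, 0, 0]]' --turn '[[0, 0, 0.145], [0, 0, 0.145], [0, 0, 0.145], [0, 0, 0.145], [0, 0, 0.145]]' --gripper '[1, 1, 1, 1, 1]'

```text
time: 17.1
tool_pos: [0.5595, 0.2841, 0.3973]
tool_rot: [3.141, 0.001, -0.069]
contact_force: [-0.3, 0.0, 0.1]
opening: 0.0007
```

Run:
```python
from h import *
S=read_camera("scene");T=read_camera("top")
o=robot.observe();print(o["tool_pos"],o["tool_rot"],o["time"],o["opening"],o["qpos"])
for n in ["muffs_crown","spare_crown","lid_edge","hasp_pin","hasp_end","case_lid_hinge"]:
  for a in nets.tip_of(S,n)[:3]:
    for b in nets.tip_of(T,n)[:3]:
      X,r=tri([(S,a["pixel"]),(T,b["pixel"])])
      if max(r)<10: print(n,X.round(3),r,np.round(a["pixel"]),np.round(b["pixel"]))
im=np.vstack([cv2.resize(S["img"][80:280,150:490],None,fx=1.5,fy=1.5)[:, :510],cv2.resize(T["img"][110:330,20:420],None,fx=1.275,fy=1.275)]);cv2.imwrite("pics/i.png",cv2.cvtColor(im,cv2.COLOR_RGB2BGR))
```

```text
[0.55950712 0.2840422  0.39738814] [ 3.14121253e+00  4.57778437e-04 -6.45999337e-02] 17.2 0.000697989384006344 [ 3.47784785e-01  5.02281407e-01  8.18431898e-01 -1.70094207e-04
  1.82145110e+00  4.12342489e-01]
muffs_crown [ 0.497 -0.495  0.159] [2.6, 2.6] [118. 223.] [458. 240.]
muffs_crown [0.558 0.277 0.188] [7.0, 7.0] [430. 151.] [ 95. 212.]
spare_crown [0.554 0.131 0.168] [3.0, 3.0] [374. 170.] [166. 214.]
spare_crown [0.54  0.151 0.148] [4.0, 4.0] [374. 170.] [156. 221.]
hasp_pin [ 0.616 -0.211  0.29 ] [0.3, 0.3] [244. 196.] [331. 170.]
hasp_end [ 0.626 -0.215  0.348] [1.9, 1.9] [240. 181.] [337. 156.]
case_lid_hinge [ 0.624 -0.211  0.086] [2.2, 2.2] [252. 249.] [320. 190.]
```

View pics/i.png

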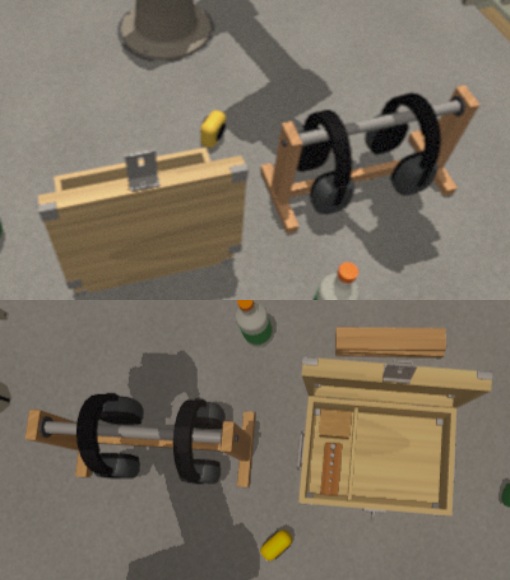

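Both pairs hang side by side: ours at scene (430,151), the spare at (374,170), unmoved. Next I'll go behind the lid, off the hasp towards +y.

Request:
carry_out --translation '[[0.017, 0.041, 0], [0.017, 0.041, 0], [0.017, 0.041, 0], [0.017, 0.041, 0], [0.017, 0.041, 0], [0.017, 0.041, 0], [0.017, 0.041, 0], [0.017, 0.041, 0], [0.017, 0.041, 0], [0.017, 0.041, 0]]' --turn '[[0, 0, 0], [0, 0, 0], [0, 0, 0], [0, 0, 0], [0, 0, 0], [0, 0, 0], [0, 0, 0], [0, 0, 0], [0, 0, 0], [0, 0, 0]]' --gripper '[1, 1, 1, 1, 1, 1, 1, 1, 1, 1]'

```text
time: 18.85
tool_pos: [0.7033, -0.1373, 0.3981]
tool_rot: [3.141, -0.001, -0.063]
contact_force: [1.6, -0.1, 0.9]
opening: 0.0001
```

Request:
carry_out --translation '[[0, 0, 0.04], [0, 0, 0.05], [0, 0, 0.05], [0, 0, 0]]' --turn '[[0, 0, 0], [0, 0, 0], [0, 0, 0], [0, 0, 0]]' --gripper '[1, 1, 1, 1]'

```text
time: 19.25
tool_pos: [0.6983, -0.1344, 0.2469]
tool_rot: [-3.137, 0.021, -0.063]
contact_force: [-0.5, -0.7, -2.0]
opening: 0.0003
```

Request:
carry_out --translation '[[-0.028, 0, -0.003], [-0.028, 0, -0.002], [-0.025, 0, 0.004], [-0.026, 0, 0.004], [-0.023, 0, 0.011], [-0.023, 0, 0.011], [-0.019, 0, 0.018], [-0.019, 0, 0.018], [0, 0, 0]]' --turn '[[0, 0, 0], [0, 0, 0], [0, 0, 0], [0, 0, 0], [0, 0, 0], [0, 0, 0], [0, 0, 0], [0, 0, 0], [0, 0, 0]]' --gripper '[1, 1, 1, 1, 1, 1, 1, 1, 1]'

```text
time: 20.15
tool_pos: [0.5123, -0.1238, 0.1986]
tool_rot: [3.141, -0.001, -0.063]
contact_force: [-0.7, -0.3, -0.4]
opening: 0.0001
```

Run:
```python
from h import *
S=read_camera("scene");T=read_camera("top")
o=robot.observe();print(o["tool_pos"],o["tool_rot"],o["time"],o["contact_force"])
im=np.vstack([cv2.resize(S["img"][130:290,130:390],None,fx=2,fy=2),cv2.resize(T["img"][130:310,230:490],None,fx=1.5,fy=1.5)[:260]] if 0 else [cv2.resize(S["img"][130:290,130:390],None,fx=2,fy=2)]);cv2.imwrite("pics/j.png",cv2.cvtColor(im,cv2.COLOR_RGB2BGR))
for n in ["lid_edge","hasp_pin","hasp_end"]:
  for a in nets.tip_of(S,n)[:3]:
    for b in nets.tip_of(T,n)[:3]:
      X,r=tri([(S,a["pixel"]),(T,b["pixel"])])
      if max(r)<10: print(n,X.round(3),r)
```

```text
[ 0.51503946 -0.12452314  0.19983399] [ 3.13988421 -0.00522806 -0.0631031 ] 20.25 [-0.20092722 -0.65828533  0.86610801]
lid_edge [ 0.465 -0.2    0.188] [0.8, 0.8]
hasp_pin [ 0.455 -0.202  0.192] [2.3, 2.3]
hasp_pin [ 0.401 -0.188  0.127] [8.8, 8.8]
hasp_end [ 0.423 -0.201  0.246] [4.4, 4.4]
```

View pics/j.png

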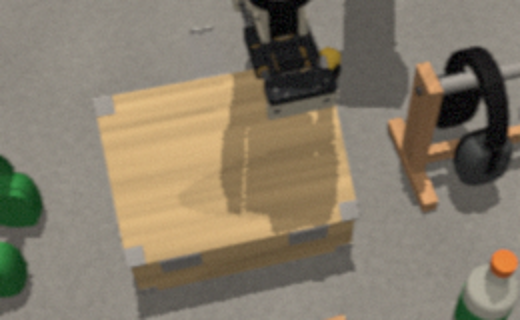

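Request:
carry_out --translation '[[-0.015, 0, 0.022], [-0.015, 0, 0.025], [-0.008, 0, 0.022], [-0.006, 0, 0.018], [0, 0, 0.008], [0, 0, 0]]' --turn '[[0, 0, 0], [0, 0, 0], [0, 0, 0], [0, 0, 0], [0, 0, 0], [0, 0, 0]]' --gripper '[1, 1, 1, 1, 1, 1]'

```text
time: 21.2
tool_pos: [0.4682, -0.1208, 0.1076]
tool_rot: [3.14, -0.001, -0.062]
contact_force: [-21.4, 7.0, 60.9]
opening: 0.0002
```

Request:
carry_out --translation '[[0, 0, 0.002], [0, 0, 0]]' --turn '[[0, 0, 0], [0, 0, 0]]' --gripper '[1, 1]'

```text
time: 21.4
tool_pos: [0.4683, -0.1208, 0.1074]
tool_rot: [3.14, -0.002, -0.062]
contact_force: [-26.9, 8.7, 76.4]
opening: 0.0004
```

The lid top is at z = 0.1075, so it is shut. I'll back off, go above the hasp and check by picture.

Request:
carry_out --translation '[[0, 0, -0.01], [0, 0, -0.04], [0, 0, -0.05], [-0.027, 0.028, 0], [-0.027, 0.028, 0], [-0.027, 0.028, 0], [0, 0, 0]]' --turn '[[0, 0, 0], [0, 0, 0], [0, 0, 0], [0, 0, 0], [0, 0, 0], [0, 0, 0], [0, 0, 0]]' --gripper '[1, 1, 1, 1, 1, 1, 1]'

```text
time: 22.1
tool_pos: [0.3803, -0.2018, 0.2]
tool_rot: [3.141, 0.001, -0.067]
contact_force: [0.5, 0.8, 0.1]
opening: 0.0004
```

Run:
```python
from h import *
S=read_camera("scene");T=read_camera("top");W=read_camera("wrist")
o=robot.observe();print(o["tool_pos"],o["tool_rot"],o["time"],o["contact_force"])
P={"S":S,"T":T,"W":W}
for n,z in [("lid_edge",.094),("hasp_pin",.084),("hasp_end",.105),("staple",.046)]:
  for k,p in P.items():
    for r in nets.tip_of(p,n)[:2]: print(n,k,np.round(r["pixel"]),round(float(r["score"]),2),atz(p,r["pixel"],z).round(3))
im=np.hstack([cv2.resize(S["img"][130:270,130:330],None,fx=2,fy=2),cv2.resize(W["img"],None,fx=2/3,fy=2/3)]);cv2.imwrite("pics/k.png",cv2.cvtColor(im,cv2.COLOR_RGB2BGR))
```

```text
[ 0.38300611 -0.19971812  0.19994869] [ 3.14150804e+00 -7.18501002e-04 -6.38007441e-02] 22.25 [0.78238806 1.18866751 0.54772262]
lid_edge S [238. 186.] 0.77 [ 0.432 -0.192  0.094]
lid_edge T [322. 191.] 0.36 [ 0.619 -0.216  0.094]
lid_edge W [332. 196.] 0.83 [ 0.425 -0.194  0.094]
lid_edge W [325. 192.] 0.62 [ 0.42  -0.191  0.094]
hasp_pin S [238. 182.] 0.78 [ 0.409 -0.187  0.084]
hasp_pin T [316. 275.] 0.81 [ 0.423 -0.2    0.084]
hasp_pin W [324. 193.] 0.66 [ 0.42  -0.194  0.084]
hasp_pin W [331. 192.] 0.18 [ 0.426 -0.194  0.084]
hasp_end S [231. 169.] 0.65 [ 0.378 -0.195  0.105]
hasp_end S [239. 189.] 0.21 [ 0.451 -0.194  0.105]
hasp_end T [125. 212.] 0.17 [0.567 0.24  0.105]
hasp_end W [251. 195.] 0.91 [ 0.366 -0.187  0.105]
staple T [310. 284.] 0.93 [ 0.4   -0.19   0.046]
staple T [183. 222.] 0.29 [0.552 0.121 0.046]
```

View pics/k.png

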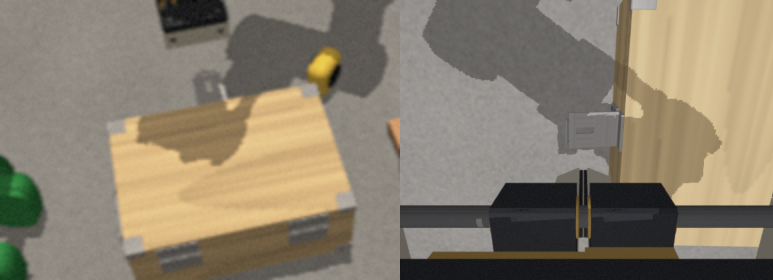

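The lid is shut flat and the hasp sticks out to the front at y≈-0.193. I'll shift 6 mm, sweep it down, then press it in above the staple.

Request:
carry_out --translation '[[0, -0.006, 0.03], [0, 0, 0.03], [0, 0, 0.02], [0, 0, 0.02], [0, 0, 0.02], [0, 0, 0.015], [0, 0, 0], [0.005, 0, 0], [0.004, 0, 0], [0, 0, 0]]' --turn '[[0, 0, 0], [0, 0, 0], [0, 0, 0], [0, 0, 0], [0, 0, 0], [0, 0, 0], [0, 0, 0], [0, 0, 0], [0, 0, 0], [0, 0, 0]]' --gripper '[1, 1, 1, 1, 1, 1, 1, 1, 1, 1]'

```text
time: 23.85
tool_pos: [0.393, -0.1946, 0.0655]
tool_rot: [3.14, -0.002, -0.063]
contact_force: [0.3, 0.2, 0.0]
opening: 0.0005
```

Request:
carry_out --translation '[[0.003, 0, 0], [0.002, 0, 0], [0, 0, 0]]' --turn '[[0, 0, 0], [0, 0, 0], [0, 0, 0]]' --gripper '[1, 1, 1]'

```text
time: 24.15
tool_pos: [0.3966, -0.1943, 0.0646]
tool_rot: [-3.141, 0.001, -0.063]
contact_force: [-2.5, 0.4, 0.4]
opening: 0.0003
```

Request:
carry_out --translation '[[0.002, 0, 0], [0.002, 0, 0], [0, 0, 0], [0, 0, 0]]' --turn '[[0, 0, 0], [0, 0, 0], [0, 0, 0], [0, 0, 0]]' --gripper '[1, 1, 1, 1]'

```text
time: 24.55
tool_pos: [0.3994, -0.1941, 0.064]
tool_rot: [-3.14, 0.004, -0.063]
contact_force: [-5.5, -0.2, -2.9]
opening: 0.0003
```

Request:
carry_out --translation '[[0.002, 0, 0], [0.002, 0, 0], [0, 0, 0], [0, 0, 0]]' --turn '[[0, 0, 0], [0, 0, 0], [0, 0, 0], [0, 0, 0]]' --gripper '[1, 1, 1, 1]'

```text
time: 24.95
tool_pos: [0.4001, -0.1939, 0.0634]
tool_rot: [-3.139, 0.011, -0.062]
contact_force: [-19.1, -4.3, 0.2]
opening: 0.0004
```

Run:
```python
from h import *
W=read_camera("wrist");T=read_camera("top")
o=robot.observe();print(o["tool_pos"],o["contact_force"])
im=np.hstack([cv2.resize(W["img"][100:380,180:460],None,fx=1.4,fy=1.4),cv2.resize(T["img"][220:360,240:380],None,fx=2.8,fy=2.8)]);cv2.imwrite("pics/l.png",cv2.cvtColor(im,cv2.COLOR_RGB2BGR))
for n in ["hasp_pin","hasp_end","staple"]: print(n,[(np.round(r["pixel"]).tolist(),round(float(r["score"]),2)) for p in (W,T) for r in nets.tip_of(p,n)[:2]])
```

```text
[ 0.4000429  -0.19394037  0.06340025] [-17.89454693  -4.35847445   0.91887826]
hasp_pin []
hasp_end [([308.0, 243.0], 0.79)]
staple [([285.0, 255.0], 0.7), ([222.0, 138.0], 0.28)]
```

View pics/l.png

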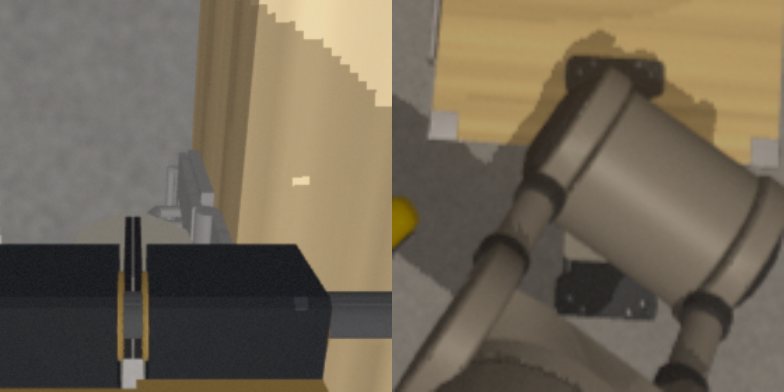

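Request:
carry_out --translation '[[-0.006, 0, 0], [-0.03, 0, 0], [0, 0, -0.03], [0, 0, -0.05], [0, 0, -0.05], [-0.02, 0.02, 0], [-0.01, 0.03, 0], [0, 0.03, 0], [0, 0, 0]]' --turn '[[0, 0, 0], [0, 0, 0], [0, 0, 0], [0, 0, 0], [0, 0, 0], [0, 0, 0], [0, 0, 0], [0, 0, 0], [0, 0, 0]]' --gripper '[1, 1, 1, 1, 1, 1, 1, 1, 1]'

```text
time: 26.25
tool_pos: [0.3347, -0.2742, 0.1955]
tool_rot: [3.138, -0.003, -0.066]
contact_force: [0.2, -0.2, -0.1]
opening: -0.0
```

Run:
```python
from h import *
W=read_camera("wrist");T=read_camera("top");S=read_camera("scene")
o=robot.observe();print(o["tool_pos"],o["contact_force"],o["time"])
for n in ["hasp_pin","hasp_end","staple"]:
  a=nets.tip_of(W,n)[:2];b=nets.tip_of(T,n)[:2]
  for x in a: print(n,"W",np.round(x["pixel"]),x["score"],[atz(W,x["pixel"],z).round(3) for z in ((.084,) if n=="hasp_pin" else (.028,) if n=="hasp_end" else (.046,))])
  for x in a:
    for y in b: print(n,*tri([(W,x["pixel"]),(T,y["pixel"])]))
w=cv2.resize(W["img"][60:300,150:430],None,fx=1.43,fy=1.43)
s=cv2.resize(S["img"][100:270,200:500],None,fx=1.33,fy=1.33)
h=np.zeros((343,800,3),np.uint8);h[:,:400]=w[:343,:400];h[:226,401:800]=s[:226,:399]
cv2.imwrite("pics/m.png",cv2.cvtColor(h,cv2.COLOR_RGB2BGR))
for n in ["muffs_crown","spare_crown"]:
  for a in nets.tip_of(S,n)[:3]:
    for b in nets.tip_of(T,n)[:3]:
      X,r=tri([(S,a["pixel"]),(T,b["pixel"])])
      if max(r)<8: print(n,X.round(3),r)
```

```text
[ 0.33423746 -0.27036677  0.19471806] [-0.10771977  0.93498204 -0.20867467] 26.4
hasp_end W [368.  88.] 0.86 [array([ 0.418, -0.195,  0.028])]
hasp_end [ 0.42747794 -0.20031139 -0.00491893] [4.9, 4.9]
hasp_end [ 0.61262276 -0.22822057 -0.34933432] [104.3, 104.3]
staple W [357.  89.] 0.68 [array([ 0.405, -0.195,  0.046])]
staple [ 0.39790737 -0.19093577  0.07437323] [4.1, 4.1]
staple [ 0.49998289 -0.20047594  0.12343692] [109.2, 109.2]
muffs_crown [ 0.498 -0.494  0.162] [0.4, 0.4]
muffs_crown [0.561 0.287 0.173] [2.3, 2.3]
spare_crown [0.555 0.123 0.177] [1.3, 1.3]
```

View pics/m.png

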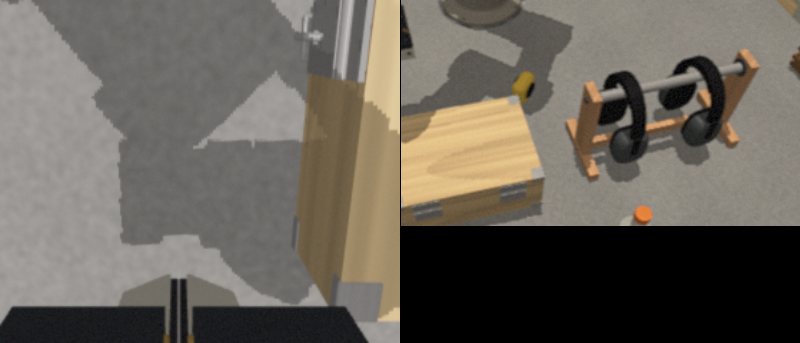

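```bash
python3 -c "
from cell import robot
print(robot.hand_in())"
```

```text
the job is handed in; nothing more can be done
None
```

The ear defenders hang on the tube, the lid is shut and the hasp lies flat over the staple. I handed the job in at about 26 s; it reports no verdict.

**What I did:** I gripped the black pair in the case by its headband and carried it over the spare. I hung it on the free half of the tube, about 160 mm from the spare. I then pushed the lid shut from behind with the hasp still swung up. Last, I swept the hasp down and pressed it flat just above the staple.

**Last checks:**
- **Ear defenders:** the crown is at about (0.561, 0.287, 0.173), close to the tube's line, and both pairs look upright in the picture.
- **Spare pair:** its crown is at (0.555, 0.123), against (0.554, 0.129) at the start, which is within measuring error.
- **Lid:** the fingertips stopped on its top at z = 0.1075, against 0.108 m for a shut lid.
- **Hasp:** its end is at x ≈ 0.418, directly below the pin, and the staple sticks out through the slot.
- **Tape, glue and slats:** they were never touched knowingly, but I did not measure them again.

**What went less than smoothly:**
- **First grip:** I began to lift before the fingers had closed, so I went back down and gripped again.
- **Hanging:** the fingertips met the tube first, at about 33 N, and the crown dropped its last few millimetres.
- **Shutting the lid:** the fingertips pressed with about 80 N for a moment, which is below the 120 N wrist limit.
- **Hasp end, second estimate:** the two-view estimate of its height came out at z ≈ -0.005 with a 4.9 mm residual, so I relied on the single wrist view and the picture.

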